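# Touch up a scuffed jar lid at the leaning spray stand

### The job

Touch up the scuffed green jar lid: stand that jar on the middle of the round white pad of the stand holding the green spray can and let go of it, press the green can's cap fully down for a moment and let it spring back up, then move the jar, kept upright throughout, to stand in the free space inside the wooden drying tray. Do not set off the green can without the jar on its pad, do not set off the orange can at all, and leave the other things on the table where they are.

Things in the scene. Friction and masses are not known exactly. Their poses are not given: they have to be found in the camera images.
- jar_green: loose jar, 56 mm across and 76 mm high, 0.25 kg: yellow-green straight-sided body with a white paper band, up to 54 mm, then a screw lid, green (50 mm across, top 14 mm). Origin at the centre of its underside, z up. Its lid has bare metal scuff marks on top. It starts on the open table among other jars
- stand_green: fixed dark steel base plate (325 x 90 x 6 mm, from x = -125 to +200 mm) with a clamped green aerosol can, 52 mm across and 190 mm long with its cap, leaning 40 degrees from vertical towards -x. Origin on the table under the plate, z up. In this frame the cap's top is at (45, 0, 171) mm and the round white pad at (-75, 0, 10) mm
- pad_green (a point): centre of the top surface of the green stand's white pad (84 mm across, 4 mm thick on the 6 mm plate, no rim); axes as the stand's
- cap_green_top (a point): centre of the flat top of the green can's sprung cap (26 mm across, 18 mm high); moves with the cap; z axis points out along the can's axis, 40 degrees from vertical. A wire guard of 6 mm rods, 66 mm wide, rises parallel to the can, 24 mm from its axis on the stand's +x side, to 48 mm beyond the cap top: it overhangs the cap, which is reached along the can's own axis
- cap_green (a joint): how far the green cap is pressed along the can's axis: 0 up, 0.008 m fully down; about 2 N to start and 7 N at the bottom; springs back
- rack: fixed wooden drying tray, open on top, 240 mm (x) x 120 mm (y), rim 16 mm high, walls and floor 5 mm thick. Origin at the centre of its underside. One finished jar stands in its +x half; the -x half is free
- jar_done: loose jar, 56 mm across and 76 mm high, 0.25 kg: yellow-green straight-sided body with a white paper band, up to 54 mm, then a screw lid, unscuffed green (50 mm across, top 14 mm). Origin at the centre of its underside, z up. Finished jar that already stands in the drying tray; leave alone
- stand_orange: the other stand, exactly like stand_green but with an orange can and cap; leave alone
- cap_orange (a joint): how far the orange can's cap is pressed: 0 up, 0.008 m fully down; leave alone
- jar_orange: loose jar, 56 mm across and 76 mm high, 0.25 kg: yellow-green straight-sided body with a white paper band, up to 54 mm, then a screw lid, orange (50 mm across, top 14 mm). Origin at the centre of its underside, z up. Bystander
- jar_white: loose jar, 56 mm across and 76 mm high, 0.25 kg: yellow-green straight-sided body with a white paper band, up to 54 mm, then a screw lid, white (50 mm across, top 14 mm). Origin at the centre of its underside, z up. Bystander
- block_a: loose dark steel set-up block lying flat, 76 x 50 x 25 mm, origin at the centre of its underside; bystander
- block_b: second steel set-up block like block_a; bystander
- tape: loose yellow roll of tape lying flat, 90 mm across, 24 mm high; bystander
- brush: loose brush lying on the table; bystander
Things that resemble listed ones, but are neither listed nor needed, are in the scene too. Leave any blue look-alike of the jar_green alone.

How it is judged:
On the way, in this order (a step that is already met when the one before it is completed fails the run):
1. the scuffed green-lidded jar stands released on the green stand's pad, its centre within 16 mm of the pad's (horizontal distance between jar_green and pad_green below 0.016 m and z of jar_green in the frame of pad_green between -0.004 and 0.005 m and angle between jar_green's own z axis and vertical below 0.08 rad and contact force between the fingers and jar_green below 0.1 N and linear speed of jar_green below 0.02 m/s), for 0.2 s.
2. the green can's cap is pressed fully down (over 6 mm of its 8) with the jar on the pad (horizontal distance between jar_green and pad_green below 0.016 m and z of jar_green in the frame of pad_green between -0.004 and 0.005 m and angle between jar_green's own z axis and vertical below 0.08 rad and value of joint cap_green above 0.006 m), for 0.1 s.
3. the cap has sprung back up (within 1.5 mm) with the jar still on the pad (horizontal distance between jar_green and pad_green below 0.016 m and z of jar_green in the frame of pad_green between -0.004 and 0.005 m and angle between jar_green's own z axis and vertical below 0.08 rad and value of joint cap_green below 0.0015 m), for 0.1 s.
At the end, for the whole second after the job is handed in: the scuffed green-lidded jar stands upright (within 0.08 rad), released and at rest, on the floor of the drying tray (underside less than 10 mm above the tray's underside, centre within 95 mm along and 35 mm across of the tray's centre), and both caps are up (within 1.5 mm) (x of jar_green in the frame of rack between -0.095 and 0.095 m and y of jar_green in the frame of rack between -0.035 and 0.035 m and z of jar_green in the frame of rack below 0.01 m and angle between jar_green's own z axis and vertical below 0.08 rad and linear speed of jar_green below 0.02 m/s and value of joint each of cap_green, cap_orange below 0.0015 m and contact force between the fingers and jar_green below 0.1 N); the robot touches nothing.
It fails at once if the orange can is set off (cap pressed over 3 mm) (value of joint cap_orange above 0.003 m).
It fails at once if the green can is set off (cap pressed over 3 mm) while the jar is not standing on its pad (value of joint cap_green above 0.003 m and not (horizontal distance between jar_green and pad_green below 0.016 m and z of jar_green in the frame of pad_green between -0.004 and 0.005 m and angle between jar_green's own z axis and vertical below 0.08 rad)).
It fails at once if the jar is tipped more than 0.5 rad (angle between jar_green's own z axis and vertical above 0.5 rad).
It fails at once if another jar, a block, the tape or the brush is moved more than 30 mm (distance of any of jar_orange, jar_white, jar_done, block_a, block_b, tape, brush from where it was at the start of the episode above 0.03 m).
It fails at once if another jar is knocked over (angle between any of jar_orange, jar_white, jar_done's own z axis and vertical above 0.5 rad).
It also fails if it takes over 67 s, if anything falls off the work surface, if the arm or the gripper's body presses on something with over 40 N, if the wrist force passes 120 N, or if a joint passes its speed limit or range.

### The arm

A 7-joint arm with a two-finger parallel gripper is mounted at the origin on the work surface. World frame = base frame: x ahead of the robot, y to its left, z up, the work surface at z = 0. Lengths are in m, angles in rad, forces in N, time in s.
With the tool pointing down it reaches from about 0.35 to 0.9 m from the base axis. Payload 19.9 kg.
Tool frame: the origin (TCP) lies at the very end of the fingers, on their centre line; the grasp point (between the pads) lies 19 mm behind it (robot.grasp_offset is the distance from the TCP to the grasp point, in m); z points along the fingers, y is the line along which they close (so a half turn about z gives the same grasp; the last joint's range is limited). The gripper opens to 94 mm and grips with 3 to 60 N. Pads are 16 mm wide; open, the fingers measure 119 mm over their backs; the gripper's body (75 mm by 177 mm) begins 78 mm behind the grasp point.
Start: joints at [1.204, 0.417, -0.01, 1.614, 0.005, 1.111, -0.053], TCP at [0.199, -0.592, 0.205] pointing down, gripper open.
Joint ranges: [-2.81, 2.81], [-0.39, 2.02], [-1.27, 1.25], [0.06, 2.57], [-1.19, 4.33], [0.19, 2], [-2.82, 2.82]. Speed limits (rad/s): [1.89, 1.89, 2.39, 2.39, 3.01, 3.01, 3.01].

### API

Orientations are given as a unit quaternion [w, x, y, z].
In Python, from rig import readout, eyes, robot, finder gives the robot as it stands.
- The arm moves only by the shell command python3 -m handwheel 'ROWS' [OPENING] [FORCE]. ROWS is JSON, one flat list of numbers, 6 for each row, row after row: the shift along the world's x, y, z normalised to -1 to 1, where 1 is 0.1 m, then the turn, a rotation vector about the world's x, y, z normalised to -1 to 1, where 1 is 30 degrees. In form: [tx, ty, tz, wx, wy, wz, tx, ty, tz, wx, wy, wz, ...]. A call has 1 to 8 rows; each row shifts and turns the commanded pose from where the row before left it; what a row does not reach is not made up. A row lasts 1/8 s, in which the tool goes at most 62.5 mm and 10.7 degrees, less where a joint would pass 70% of its speed; a pose out of reach is approached as far as the arm can. A call with a number of a shift or a turn outside -1 to 1 is refused whole. A call with a gripper value outside its range is refused whole. OPENING is the closure, from -1 (fully open) to 1 (shut), set as the call begins (- or left out, the last holds). The fingers move at their own pace and stop on an object; FORCE is the grip in N (left out, the last holds). Time passes only in rows, so rows that do not move let the fingers close. It gives the time, the measured TCP pose, the force, the opening and the grip force at its end, in the units of the state.
- readout.observe(): the state, without advancing time (a new reading comes with each control period).
- eyes.grab_frame(name): name is "scene" or "top" or "wrist"; returns the picture (384x512x3 uint8, red, green, blue); there is no depth.
- eyes.get_calibration(name): a dict with "camera_matrix" (3x3 intrinsics, pixels), "world_from_camera" (4x4, takes a point from camera to world coordinates). Camera axes: x right, y up, looking along -z (the intrinsics and any distortion apply to the point x, -y, -z); pixel columns grow to the right and rows downward; lengths in m; the calibration is good to about 2 mm. A picture is of the moment at which its call begins: read the wrist's pose just before it. get_calibration takes no time and is no camera call; for the wrist camera it gives the pose at the moment of the call.
- robot.finish_job(): hands the job in; it is judged then, once.
Trained networks look in the newest picture that a camera, given by its name, has taken for a name from the list of things; names that differ only in an ending like _2 or _b are one class to them, and where a whole thing is asked for, a point or a joint stands for the part that bears it (a point fixed in the world has none). Each returns a list of dicts, best first, with "conf" (0 to 1); they miss things now and then, are a little off and sometimes report something else, mostly with a low value. They report only what shows in the picture. A call takes as long as a camera call. They do not tell look-alikes from the thing itself.
- finder.search_frame(camera, label): "at" ([x, y, z] in m, in the coordinates of the camera as it stood for that picture, good to about 4 mm: the middle of the surface that is visible of it).
- finder.masks_of(camera, label): "mask" (384x512 bool, what is visible of it).
The state is a dict: "time_s": time; "joint_pos": joint angles; "qd": joint speeds; "effort": joint torques, N m; "tcp_pos": TCP position; "tool_rot": TCP orientation; "ft_force": force on the tool from outside, world axes, zero at the start; "wrist_torque": the same for the moment, N m; "width": opening from 0.0 (shut) to 1.0 (fully open); "grasp_force": force on a finger pad.
Only numpy, scipy, OpenCV 4.12 (cv2) and the standard library are available. Lean on these libraries where they do the work, as an engineer would, in place of code of your own. Each camera call takes 0.05 s, during which the arm holds its last target. There are 200 camera calls.

## Working session

There is one attempt and no reset: what is moved stays moved. The work goes in short steps, Python scripts to look and compute and a shell command to move; the robot and the scene stay as the last step left them, time stands still between calls to the robot, and variables do not carry over. Pictures are saved under pics/ and viewed, at most 10 in all, crops included, and the job is handed in when it is done.

```bash
ls; mkdir -p pics; cat > h.py <<'E'
import numpy as np, cv2
from rig import readout, eyes, robot, finder
def grab(n,f):
    im=eyes.grab_frame(n); cv2.imwrite('pics/'+f,im[:,:,::-1]); return im
def w(cam,p):
    T=np.array(eyes.get_calibration(cam)['world_from_camera']); return (T@np.r_[p,1])[:3]
def ray(cam,u,v,z):
    c=eyes.get_calibration(cam);K=np.array(c['camera_matrix']);T=np.array(c['world_from_camera'])
    d=np.linalg.inv(K)@[u,v,1]; d=T[:3,:3]@[d[0],-d[1],-d[2]]; o=T[:3,3]
    return o+d*(z-o[2])/d[2]
def proj(cam,P):
    c=eyes.get_calibration(cam);K=np.array(c['camera_matrix']);T=np.linalg.inv(np.array(c['world_from_camera']))
    p=T@np.r_[P,1]; q=K@[p[0],-p[1],-p[2]]; return q[:2]/q[2]
E
python3 - <<'E'
from h import *
print({k:np.round(v,3) for k,v in readout.observe().items()}, robot.grasp_offset)
a=grab('top','t0.png'); b=grab('scene','s0.png')
for cam in('top','scene'):
    print(cam,np.round(eyes.get_calibration(cam)['world_from_camera'],3).tolist(),eyes.get_calibration(cam)['camera_matrix'])
    for l in('jar_green','stand_green','stand_orange','rack','cap_green_top','jar_done'):
        for r in finder.search_frame(cam,l): print(cam,l,round(r['conf'],2),np.round(w(cam,r['at']),3),np.round(proj(cam,w(cam,r['at']))))
E
```

```text
pics
{'time_s': np.float64(0.0), 'joint_pos': array([ 1.204,  0.418, -0.01 ,  1.614,  0.005,  1.111, -0.053]), 'qd': array([-0.001, -0.001,  0.002, -0.   ,  0.   , -0.   ,  0.002]), 'effort': array([-0.0000e+00, -8.5128e+01,  6.3800e-01, -4.2600e+01, -4.9000e-02,
        1.9000e-02,  0.0000e+00]), 'tcp_pos': array([ 0.199, -0.592,  0.205]), 'tool_rot': array([-0.001,  0.987,  0.162, -0.   ]), 'ft_force': array([-0.653, -0.005, -0.137]), 'wrist_torque': array([ 0.011, -0.006, -0.049]), 'grasp_force': np.float64(0.0), 'width': np.float64(0.993)} 0.0188
top [[-0.027, 0.99, -0.138, 0.434], [-1.0, -0.027, -0.001, -0.057], [-0.004, 0.138, 0.99, 1.325], [0.0, 0.0, 0.0, 1.0]] [[420.18641003   0.         261.23665829]
 [  0.         420.18641003 192.52225804]
 [  0.           0.           1.        ]]
top jar_green 0.74 [ 0.575 -0.486  0.073] [405. 200.]
top jar_green 0.69 [ 0.562 -0.305  0.073] [345. 206.]
top stand_green 0.76 [ 0.57  -0.113  0.003] [280. 207.]
top stand_orange 0.77 [0.571 0.121 0.005] [205. 209.]
top rack 0.93 [0.524 0.355 0.002] [131. 226.]
top cap_green_top 0.43 [ 0.737 -0.299  0.024] [337. 152.]
top cap_green_top 0.21 [0.527 0.352 0.001] [132. 225.]
scene [[-0.711, -0.384, 0.589, 1.318], [0.703, -0.392, 0.594, 0.665], [0.003, 0.836, 0.549, 0.802], [0.0, 0.0, 0.0, 1.0]] [[353.09763792   0.         252.91701012]
 [  0.         353.09763792 193.48925248]
 [  0.           0.           1.        ]]
scene jar_green 0.6 [ 0.589 -0.48   0.049] [186. 170.]
scene jar_green 0.56 [ 0.577 -0.293  0.049] [216. 186.]
scene stand_green 0.68 [ 0.631 -0.106  0.021] [238. 217.]
scene stand_green 0.18 [ 0.673 -0.402  0.027] [181. 189.]
scene stand_orange 0.96 [0.632 0.148 0.027] [291. 250.]
scene rack 0.84 [0.54  0.369 0.003] [366. 277.]
scene jar_done 0.8 [0.615 0.357 0.06 ] [352. 274.]
```

View pics/t0.png

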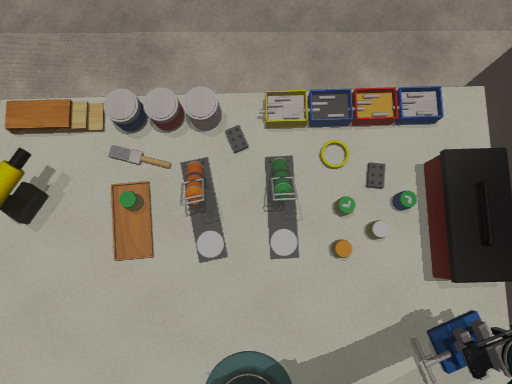

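View pics/s0.png

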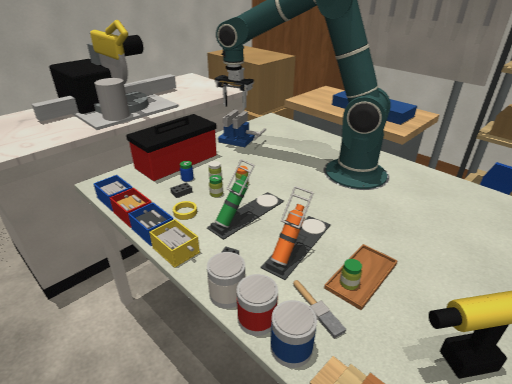

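The top view shows two candidates with scuffed green lids: (346,205), which has a yellow-green body in the scene view at (216,186), and (405,200), which has a blue body (scene 186,170). The first fits the description. I'll confirm it in a crop and measure the rest. The green stand's pad is at about (284,242), the orange stand's pad at (210,244), and the tray at (132,220).

```bash
python3 - <<'E'
from h import *
a=cv2.imread('pics/t0.png'); b=cv2.imread('pics/s0.png')
A=cv2.resize(a[175:275,250:430],None,fx=4,fy=4,interpolation=cv2.INTER_CUBIC)[:290,:]
B=cv2.resize(b[140:240,160:340],None,fx=4,fy=4,interpolation=cv2.INTER_CUBIC)[:300]
cv2.imwrite('pics/crop0.png',np.vstack([A,B]))
hsv=cv2.cvtColor(a,cv2.COLOR_BGR2HSV)
# pad disc
def blob(m,u,v):
    n,l,s,c=cv2.connectedComponentsWithStats(m.astype(np.uint8)); i=l[v,u]; return i,s[i],c[i],l==i
def cen(name,u,v,tol,z,win):
    ref=a[v,u].astype(int); m=(np.abs(a.astype(int)-ref).max(2)<tol)
    w_=np.zeros_like(m); w_[v-win:v+win,u-win:u+win]=1
    i,s,c,mm=blob(m&w_,u,v); P=ray('top',*c,z); print(name,ref,s,c.round(1),P.round(4)); return mm
cen('padg',284,242,25,.010,20); cen('pado',210,244,25,.010,20)
# green lids via hue
g=(hsv[...,0]>50)&(hsv[...,0]<80)&(hsv[...,1]>120)
for u,v in((346,205),(405,200),(129,200)):
    w_=np.zeros_like(g); w_[v-14:v+14,u-14:u+14]=1
    ys,xs=np.nonzero(g&w_); (cx,cy),r=cv2.minEnclosingCircle(np.c_[xs,ys].astype(np.float32)); print('lid',cx,cy,r,ray('top',cx,cy,.076).round(4))
# stand plate orientation from dark mask
for lab in('stand_green','stand_orange','rack'):
    eyes.grab_frame('top')
    for r in finder.masks_of('top',lab)[:1]:
        ys,xs=np.nonzero(r['mask']); rc=cv2.minAreaRect(np.c_[xs,ys].astype(np.float32)); 
        print(lab,r['conf'],len(xs),[ray('top',*p,.006 if lab!='rack' else .016).round(3).tolist() for p in cv2.boxPoints(rc)])
E
```

```text
padg [160 161 162] [271 229  26  27 549] [283.5 241.8] [ 0.4607 -0.1214  0.01  ]
pado [160 161 162] [197 231  27  27 552] [210.  243.7] [0.4611 0.1075 0.01  ]
lid 346.5 204.5 7.905794143676758 [ 0.565  -0.3099  0.076 ]
lid 407.6363525390625 198.63636779785156 8.09560489654541 [ 0.5776 -0.4935  0.076 ]
lid 127.35713958740234 198.7857208251953 8.222139358520508 [0.6002 0.3457 0.076 ]
stand_green 0.6 2878 [[0.734, -0.07, 0.006], [0.736, -0.167, 0.006], [0.412, -0.171, 0.006], [0.41, -0.078, 0.006]]
stand_orange 0.93 2919 [[0.717, 0.227, 0.006], [0.737, 0.114, 0.006], [0.42, 0.054, 0.006], [0.401, 0.163, 0.006]]
rack 0.7 2623 [[0.662, 0.42, 0.016], [0.664, 0.294, 0.016], [0.422, 0.282, 0.016], [0.42, 0.404, 0.016]]
```

View pics/crop0.png

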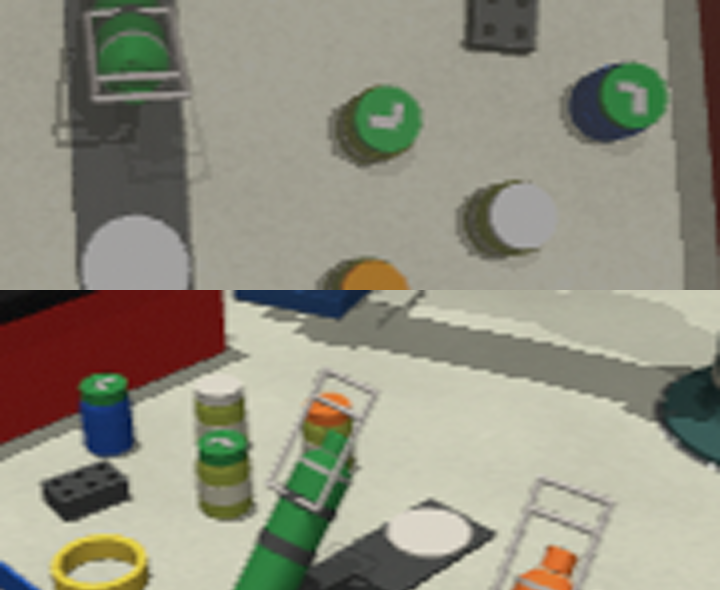

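The crop confirms it: the jar at (346,205) has a yellow-green body and a green lid with a scuff mark, and the one at (405,200) is blue-bodied, so I leave that. Jar at about (0.565, -0.310) (network gives 0.562, -0.305), lid height as given, and within reach.

```bash
python3 -m handwheel '[0,0.47,0,0,0,-0.1, 0,0.47,0,0,0,-0.1, 0,0.47,0,0,0,-0.1, 0,0.47,0,0,0,-0.1, 0,0.47,0,0,0,-0.1, 0,0.47,0,0,0,-0.087, 0,0,0,0,0,0]' -1 20
python3 -m handwheel '[0.52,0,0,0,0,0, 0.52,0,0,0,0,0, 0.52,0,0,0,0,0, 0.52,0,0,0,0,0, 0.52,0,0,0,0,0, 0.52,0,0,0,0,0, 0.52,0,0,0,0,0, 0,0,0,0,0,0]'
```

```text
time_s: 1.88
tcp_pos: [0.1995, -0.3083, 0.2058]
tool_rot: [0.0, 1.0, 0.01, 0.0]
ft_force: [-0.8, 0.2, 0.1]
width: 1.0
grasp_force: 0.0
time_s: 2.88
tcp_pos: [0.5663, -0.3096, 0.2039]
tool_rot: [-0.001, 1.0, 0.01, -0.0]
ft_force: [-1.2, 0.9, -0.4]
width: 0.999
grasp_force: 0.0
```

```bash
python3 - <<'E'
from h import *
a=grab('wrist','w1.png')
for l in('jar_green','jar_white','jar_orange'):
    for r in finder.search_frame('wrist',l): print(l,round(r['conf'],2),np.round(w('wrist',r['at']),3))
hsv=cv2.cvtColor(a,cv2.COLOR_RGB2HSV); g=((hsv[...,0]>50)&(hsv[...,0]<80)&(hsv[...,1]>120)).astype(np.uint8)
n,l,s,c=cv2.connectedComponentsWithStats(g)
for i in range(1,n):
    if s[i,4]>150:
        ys,xs=np.nonzero(l==i);(cx,cy),r=cv2.minEnclosingCircle(np.c_[xs,ys].astype(np.float32)); print(s[i],cx,cy,r,ray('wrist',cx,cy,.076).round(4),(ray('wrist',cx+r,cy,.076)-ray('wrist',cx-r,cy,.076)).round(4))
E
```

```text
jar_green 0.56 [ 0.57  -0.308  0.075]
jar_green 0.44 [ 0.451 -0.296  0.063]
jar_white 0.84 [ 0.497 -0.395  0.059]
jar_white 0.19 [ 0.615 -0.139  0.016]
jar_orange 0.64 [ 0.45  -0.295  0.061]
[   3   12   81   78 3197] 44.32115173339844 53.20509338378906 41.33882522583008 [ 0.6765 -0.1299  0.076 ] [ 0.0012 -0.0702  0.    ]
[   0   65   58   62 1649] 22.5 95.5 37.90128707885742 [ 0.6416 -0.106   0.076 ] [ 0.0011 -0.0663  0.    ]
[  9 116  31  44 734] 24.5 137.5 21.783119201660156 [ 0.6051 -0.1021  0.076 ] [ 0.0006 -0.0393  0.    ]
[  0 146  24  34 589] 6.78000020980835 162.97999572753906 17.3957576751709 [ 0.5815 -0.0822  0.076 ] [ 0.0005 -0.032   0.    ]
[ 423  152   59   52 2022] 452.2918395996094 176.8020477294922 29.749561309814453 [ 0.5753 -0.4941  0.076 ] [ 0.0009 -0.0553  0.    ]
[ 229  160   53   52 1740] 255.25 186.25 26.279844284057617 [ 0.5633 -0.311   0.076 ] [ 0.0008 -0.0492  0.    ]
```

View pics/w1.png

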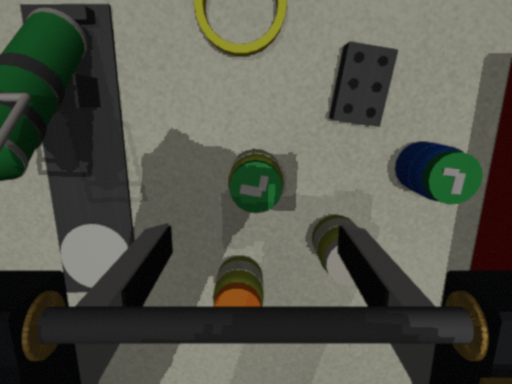

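The wrist view shows the scuffed jar centred between the fingers at (255,186), which puts it at (0.563, -0.311), with nothing in the fingers' way. Descending.

```bash
python3 -m handwheel '[-0.02,-0.01,-0.4,0,0,0, 0,0,-0.4,0,0,0, 0,0,-0.4,0,0,0, 0,0,-0.3,0,0,0, 0,0,-0.2,0,0,0, 0,0,-0.09,0,0,0, 0,0,0,0,0,0]'
python3 -m handwheel '[0,0,0,0,0,0, 0,0,0,0,0,0, 0,0,0,0,0,0, 0,0,0,0,0,0, 0,0,0,0,0,0, 0,0,0,0,0,0, 0,0,0,0,0,0]' 1 20
```

```text
time_s: 3.95
tcp_pos: [0.5615, -0.3115, 0.0267]
tool_rot: [0.0, 1.0, 0.009, 0.0]
ft_force: [-0.2, -0.2, -0.4]
width: 1.0
grasp_force: 0.0
time_s: 4.82
tcp_pos: [0.5615, -0.3113, 0.0266]
tool_rot: [-0.0, 1.0, 0.009, 0.0]
ft_force: [-1.2, 1.3, 5.3]
width: 0.589
grasp_force: 20.0
```

```bash
python3 -m handwheel '[0,0,0.2,0,0,0, 0,0,0.4,0,0,0, 0,0,0.4,0,0,0, 0,0,0.2,0,0,0, -0.2,0,0,0,0,0, -0.4,0,0,0,0,0, -0.3,0,0,0,0,0, -0.12,0,0,0,0,0]'
python3 -m handwheel '[0,0.2,0,0,0,0, 0,0.4,0,0,0,0, 0,0.5,0,0,0,0, 0,0.4,0,0,0,0, 0,0.3,0,0,0,0, 0,0.1,0,0,0,0, 0,0,0,0,0,0, 0,0,0,0,0,0]'
```

```text
time_s: 5.82
tcp_pos: [0.4579, -0.3115, 0.1464]
tool_rot: [-0.0, 1.0, 0.008, -0.0]
ft_force: [0.8, -1.2, -2.3]
width: 0.584
grasp_force: 20.0
time_s: 6.82
tcp_pos: [0.4596, -0.1222, 0.1464]
tool_rot: [0.0, 1.0, 0.008, -0.0]
ft_force: [0.9, 0.7, -2.2]
width: 0.59
grasp_force: 20.0
```

```bash
python3 - <<'E'
from h import *
print(np.round(readout.observe()['tcp_pos'],4),readout.observe()['grasp_force'])
for cam in('wrist','top'):
    a=grab(cam,cam+'2.png')
    for l in('jar_green','pad_green','cap_green_top'):
        for r in finder.search_frame(cam,l)[:3]: print(cam,l,round(r['conf'],2),np.round(w(cam,r['at']),3))
E
```

```text
[ 0.4596 -0.1222  0.1464] 19.995183488354087
wrist jar_green 0.67 [ 0.474 -0.118  0.198]
wrist pad_green 0.94 [ 0.55  -0.117  0.008]
top jar_green 0.79 [ 0.576 -0.482  0.074]
top jar_green 0.71 [ 0.737 -0.299  0.027]
top pad_green 0.85 [ 0.625 -0.108  0.055]
top cap_green_top 0.44 [0.745 0.347 0.02 ]
```

View pics/wrist2.png

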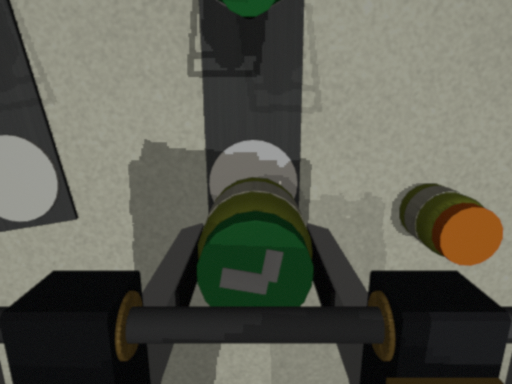

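The wrist view shows the jar upright in the grip (lid centre about (255,268)) above the pad, whose top arc reaches (253,140) with edges at columns 209 and 298. I'll check the offset numerically.

```bash
python3 - <<'E'
from h import *
L,R,T=ray('wrist',209.5,184,.01),ray('wrist',298,184,.01),ray('wrist',253.5,140,.01)
print(L,R,T,'pad centre',(L+R)[1]/2,T[0]-.042)
print('lid',ray('wrist',255.5,268,.196))
for v in(60,130): print(ray('wrist',[206,206][v>99] if v>99 else 204.5,v,.006),ray('wrist',302,v,.006))
E
```

```text
[ 0.45994383 -0.07761075  0.01      ] [ 0.46139422 -0.16220934  0.01      ] [ 0.50240586 -0.11899056  0.01      ] pad centre -0.11991004264255756 0.4604058645999121
lid [ 0.46738046 -0.12100853  0.196     ]
[ 0.57147715 -0.07450989  0.006     ] [ 0.57295853 -0.16072966  0.006     ]
[ 0.51048288 -0.07467337  0.006     ] [ 0.51201456 -0.16392474  0.006     ]
```

```bash
python3 -m handwheel '[-0.02,0.01,-0.2,0,0,0, 0,0,-0.3,0,0,0, 0,0,-0.3,0,0,0, 0,0,-0.2,0,0,0, 0,0,-0.05,0,0,0, 0,0,-0.03,0,0,0, 0,0,0,0,0,0]'
```

```text
time_s: 8.1
tcp_pos: [0.4578, -0.1204, 0.039]
tool_rot: [0.0, 1.0, 0.009, 0.0]
ft_force: [0.0, 0.2, -2.4]
width: 0.586
grasp_force: 20.0
```

```bash
python3 -m handwheel '[0,0,-0.02,0,0,0, 0,0,0,0,0,0]'
python3 -m handwheel '[0,0,0,0,0,0, 0,0,0,0,0,0, 0,0,0,0,0,0, 0,0,0,0,0,0, 0,0,0,0,0,0]' -1
```

```text
time_s: 8.35
tcp_pos: [0.4575, -0.1204, 0.0366]
tool_rot: [0.0, 1.0, 0.009, 0.0]
ft_force: [0.1, -0.8, -2.1]
width: 0.585
grasp_force: 20.0
time_s: 8.98
tcp_pos: [0.4574, -0.1203, 0.0364]
tool_rot: [-0.0, 1.0, 0.009, -0.0]
ft_force: [-0.8, 0.1, 0.5]
width: 1.0
grasp_force: 0.0
```

```bash
python3 -m handwheel '[0,0,0.2,0,0,0, 0,0,0.5,0,0,0, 0,0,0.6,0,0,0, 0,0,0.5,0,0,0, 0,0,0.2,0,0,0, 0,0,0,0,0,0]'
python3 - <<'E'
from h import *
a=grab('wrist','w3.png')
hsv=cv2.cvtColor(a,cv2.COLOR_RGB2HSV); g=((hsv[...,0]>50)&(hsv[...,0]<80)&(hsv[...,1]>120)).astype(np.uint8)
n,l,s,c=cv2.connectedComponentsWithStats(g)
for i in range(1,n):
    if s[i,4]>150:
        ys,xs=np.nonzero(l==i);(cx,cy),r=cv2.minEnclosingCircle(np.c_[xs,ys].astype(np.float32)); print(s[i],cx,cy,r,ray('wrist',cx,cy,.086).round(4))
for l in('jar_green','cap_green_top'):
    for r in finder.search_frame('wrist',l)[:3]: print(l,round(r['conf'],2),np.round(w('wrist',r['at']),3))
print('pred cap',proj('wrist',[.5805,-.119,.171]))
b=grab('scene','s3.png')
cv2.imwrite('pics/w3c.png',np.hstack([a[:,:,::-1][:,130:400],cv2.resize(b[150:250,190:310],None,fx=3.84,fy=3.84,interpolation=cv2.INTER_CUBIC)[:,:,::-1]]))
E
```

```text
time_s: 9.72
tcp_pos: [0.458, -0.1205, 0.2376]
tool_rot: [0.0, 1.0, 0.009, 0.001]
ft_force: [0.0, -0.3, -1.0]
width: 1.002
grasp_force: 0.0
[221  15  65  10 618] 253.0 16.0 32.01572036743164 [ 0.608  -0.1157  0.086 ]
[238  38  31  11 240] 253.0 39.0 15.03339672088623 [ 0.5892 -0.116   0.086 ]
[ 230  153   50   49 1577] 254.61483764648438 177.6890411376953 25.12940788269043 [ 0.462  -0.1196  0.086 ]
jar_green 0.88 [ 0.464 -0.118  0.085]
jar_green 0.56 [ 0.562 -0.114  0.001]
cap_green_top 0.93 [ 0.582 -0.117  0.173]
pred cap [257.21345915  27.3936857 ]
```

View pics/w3c.png

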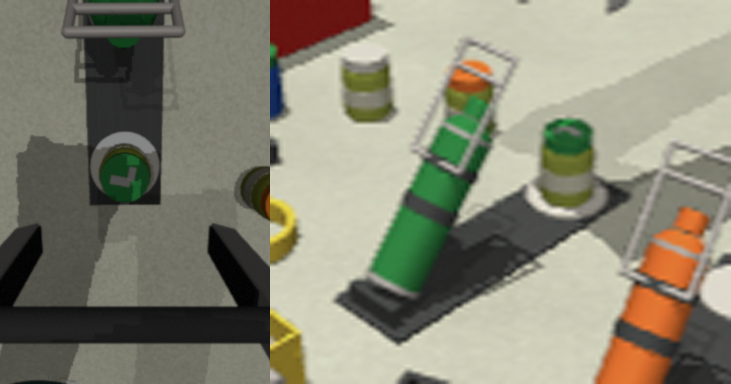

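The jar stands upright on the pad at (0.462, -0.120), within 2 mm of the centre, and is released. The cap top measures about (0.581, -0.117, 0.171), with the guard on the far side as described. Next I shut the fingers, tilt 40° and line up with the can's axis.

```bash
python3 -m handwheel '[0,0,0,0,-0.27,0, 0,0,0,0,-0.27,0, 0,0,0,0,-0.27,0, 0,0,0,0,-0.27,0, 0,0,0,0,-0.253,0, 0,0,0,0,0,0, 0,0,0,0,0,0, 0,0,0,0,0,0]' 1 20
```

```text
time_s: 10.92
tcp_pos: [0.4592, -0.1181, 0.2369]
tool_rot: [-0.0, 0.944, 0.011, 0.328]
ft_force: [0.7, 0.7, -0.2]
width: 0.188
grasp_force: 0.0
```

```bash
python3 -m handwheel '[0.25,0,-0.05,0,-0.03,0, 0.35,0.01,-0.05,0,0,0, 0.17,0,-0.02,0,0,0, 0,0,0,0,0,0, 0,0,0,0,0,0]'
python3 - <<'E'
from h import *
from scipy.spatial.transform import Rotation as Ro
s=readout.observe(); q=s['tool_rot']; R=Ro.from_quat(np.r_[q[1:],q[0]]).as_matrix()
print(R.round(3),np.array(s['tcp_pos']).round(4),s['width'])
a=grab('wrist','w4.png')
for r in finder.search_frame('wrist','cap_green_top')[:3]: print(round(r['conf'],2),np.round(w('wrist',r['at']),3),proj('wrist',w('wrist',r['at'])))
for r in finder.search_frame('wrist','jar_green')[:2]: print(round(r['conf'],2),np.round(w('wrist',r['at']),3))
E
```

```text
time_s: 11.55
tcp_pos: [0.5349, -0.1172, 0.2247]
tool_rot: [-0.0, 0.942, 0.01, 0.336]
ft_force: [-0.0, 0.1, -0.8]
width: 0.006
grasp_force: 0.0
[[ 0.774  0.019  0.633]
 [ 0.019 -1.     0.007]
 [ 0.633  0.007 -0.774]] [ 0.5349 -0.1172  0.2247] 0.006377986282430281
0.94 [ 0.58  -0.118  0.174] [257.71976875 202.88091145]
0.63 [ 0.595 -0.116  0.141] [254.56572201 201.03652098]
0.79 [ 0.466 -0.117  0.085]
0.22 [0.785 0.015 0.024]
```

View pics/w4.png

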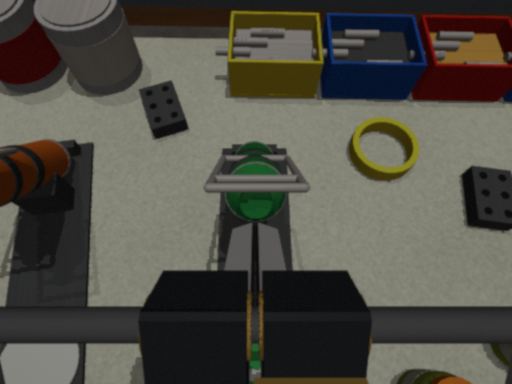

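The shut fingers point at the cap at (256,200), and the guard's cross rod (at row 185) sits above that line. The remaining distance is about 70 mm along the axis, with the lateral error around 1 mm.

```bash
python3 -m handwheel '[0.13,0,-0.15,0,0,0, 0.13,0,-0.15,0,0,0, 0.1,0,-0.12,0,0,0, 0.03,0,-0.04,0,0,0, 0,0,0,0,0,0]'
```

```text
time_s: 12.32
tcp_pos: [0.5737, -0.1167, 0.1815]
tool_rot: [-0.001, 0.942, 0.011, 0.335]
ft_force: [0.2, -0.7, -0.7]
width: 0.002
grasp_force: 0.0
```

```bash
python3 -m handwheel '[0.03,0,-0.04,0,0,0, 0.03,0,-0.04,0,0,0, 0.01,0,-0.02,0,0,0, 0,0,0,0,0,0]'
```

```text
time_s: 12.82
tcp_pos: [0.5809, -0.1185, 0.1755]
tool_rot: [-0.002, 0.943, 0.011, 0.332]
ft_force: [-0.7, -0.5, -0.3]
width: 0.008
grasp_force: 0.0
```

```bash
python3 -m handwheel '[0,0,0,0,0,0, 0,0,0,0,0,0]'; python3 -c "
from h import *
s=readout.observe();print(np.round(s['joint_pos'],3),np.round(s['qd'],3),np.round(s['ft_force'],2))"
```

```text
time_s: 13.08
tcp_pos: [0.581, -0.1182, 0.1757]
tool_rot: [-0.002, 0.943, 0.011, 0.332]
ft_force: [0.2, -0.2, 0.3]
width: 0.008
grasp_force: 0.0
[ 0.145  0.151  0.101  2.259 -1.192  0.189 -0.183] [-0.    -0.    -0.    -0.001 -0.001 -0.001  0.001] [ 0.18 -0.25  0.25]
```

The arm stopped about 5 mm short because joints 5 and 6 hit their range limits: the forearm is nearly parallel to the tool. Tilting back by a few degrees, which the guard clearance allows, should free them.

```bash
python3 -m handwheel '[-0.03,0,0.02,0,0.12,0, 0,0,0,0,0.12,0, 0,0,0,0,0,0, 0,0,0,0,0,0]'; python3 -c "
from h import *
s=readout.observe();print(np.round(s['joint_pos'],3),np.round(s['ft_force'],2))"
```

```text
time_s: 13.58
tcp_pos: [0.5799, -0.1158, 0.1771]
tool_rot: [-0.006, 0.959, 0.012, 0.284]
ft_force: [-0.1, 0.6, -0.4]
width: 0.003
grasp_force: 0.0
[-0.058  0.159  0.305  2.194 -0.693  0.299 -0.699] [-0.07  0.61 -0.43]
```

```bash
python3 -m handwheel '[-0.02,-0.015,-0.02,0,0,0, 0.02,0,-0.025,0,0,0, 0.02,0,-0.02,0,0,0, 0,0,0,0,0,0]'; python3 -c "
from h import *
s=readout.observe();print(np.round(s['joint_pos'],3),np.round(s['ft_force'],2))"
```

```text
time_s: 14.08
tcp_pos: [0.5817, -0.1183, 0.1704]
tool_rot: [-0.005, 0.959, 0.012, 0.283]
ft_force: [-3.7, -1.5, 1.9]
width: 0.008
grasp_force: 1.6
[-0.037  0.176  0.288  2.192 -0.727  0.29  -0.664] [-3.68 -1.45  1.9 ]
```

Contact: about 4 N along the axis. Pressing on.

```bash
python3 -m handwheel '[0.02,0,-0.02,0,0,0, 0.02,0,-0.02,0,0,0, 0,0,0,0,0,0]'
```

```text
time_s: 14.45
tcp_pos: [0.5858, -0.1181, 0.1664]
tool_rot: [-0.005, 0.959, 0.012, 0.283]
ft_force: [-6.7, -2.5, 3.6]
width: 0.002
grasp_force: 3.2
```

```bash
python3 -m handwheel '[0.01,0,-0.015,0,0,0, 0,0,0,0,0,0]';  python3 -m handwheel '[0.01,0,-0.015,0,0,0, 0,0,0,0,0,0, 0,0,0,0,0,0]'
```

```text
time_s: 14.7
tcp_pos: [0.5865, -0.1181, 0.1656]
tool_rot: [-0.005, 0.959, 0.012, 0.283]
ft_force: [-26.5, 0.3, 24.3]
width: -0.0
grasp_force: 17.7
time_s: 15.08
tcp_pos: [0.5871, -0.1182, 0.1651]
tool_rot: [-0.006, 0.959, 0.011, 0.284]
ft_force: [-51.5, 2.4, 51.5]
width: 0.005
grasp_force: 36.2
```

The force has climbed steeply, so the cap is on its stop, and it has been held long enough. Retracting along the axis.

```bash
python3 -m handwheel '[-0.06,0,0.07,0,0,0, -0.1,0,0.12,0,0,0, -0.15,0,0.18,0,0,0, -0.15,0,0.18,0,0,0, -0.15,0,0.18,0,0,0, 0,0,0,0,0,0]'
python3 -m handwheel '[-0.3,0,0,0,0.2,0, -0.3,0,0,0,0.22,0, -0.1,0,0,0,0.22,0, 0,0,0,0,0.22,0, 0,0,0,0,0.24,0, 0,0,0,0,0,0, 0,0,0,0,0,0]' -1
python3 - <<'E'
from h import *
s=readout.observe();print(np.round(s['joint_pos'],3),np.round(s['tcp_pos'],4),np.round(s['tool_rot'],4))
a=grab('wrist','w5.png')
for l in('jar_green','cap_green_top'):
    for r in finder.search_frame('wrist',l)[:3]: print(l,round(r['conf'],2),np.round(w('wrist',r['at']),3))
E
```

```text
time_s: 15.82
tcp_pos: [0.5274, -0.1178, 0.2383]
tool_rot: [-0.005, 0.958, 0.012, 0.285]
ft_force: [0.2, 0.7, 0.3]
width: 0.004
grasp_force: 0.0
time_s: 16.7
tcp_pos: [0.4569, -0.1177, 0.2359]
tool_rot: [-0.009, 1.0, 0.01, -0.0]
ft_force: [-0.2, -0.1, -0.7]
width: 0.716
grasp_force: 0.0
[-0.122  0.112  0.347  1.951 -0.062  1.091 -1.299] [ 0.4569 -0.1177  0.2359] [-8.700e-03  9.999e-01  1.010e-02 -3.000e-04]
jar_green 0.79 [ 0.467 -0.119  0.088]
cap_green_top 0.85 [ 0.583 -0.116  0.175]
```

The cap is up again (0.583, -0.116, 0.175) and the jar is still on the pad. Picking it up.

```bash
python3 -m handwheel '[0.02,-0.02,-0.2,-0.03,0,0, 0.02,0,-0.5,0,0,0, 0,0,-0.5,0,0,0, 0,0,-0.4,0,0,0, 0,0,-0.25,0,0,0, 0,0,-0.12,0,0,0, 0,0,0,0,0,0]' -1
python3 -m handwheel '[0,0,0,0,0,0, 0,0,0,0,0,0, 0,0,0,0,0,0, 0,0,0,0,0,0, 0,0,0,0,0,0, 0,0,0,0,0,0]' 1 20
```

```text
time_s: 17.73
tcp_pos: [0.4608, -0.12, 0.0399]
tool_rot: [-0.0, 1.0, 0.01, -0.001]
ft_force: [-0.3, -1.4, 0.3]
width: 0.999
grasp_force: 0.0
time_s: 18.48
tcp_pos: [0.4611, -0.12, 0.0399]
tool_rot: [-0.0, 1.0, 0.01, -0.001]
ft_force: [-1.0, 0.4, 5.8]
width: 0.586
grasp_force: 20.0
```

```bash
python3 -m handwheel '[0,0,0.2,0,0,0, 0,0,0.4,0,0,0, 0,0,0.4,0,0,0, 0,0,0.2,0,0,0, -0.2,0,0,0,0,0, -0.1,0,0,0,0,0]'
python3 -m handwheel '[0,0.2,0,0,0,0, 0,0.4,0,0,0,0, 0,0.4,0,0,0,0, 0,0.4,0,0,0,0, 0,0.4,0,0,0,0, 0,0.4,0,0,0,0, 0,0.4,0,0,0,0, 0,0.4,0,0,0,0]'
python3 -m handwheel '[0.1,0.4,0,0,0,0, 0.2,0.4,0,0,0,0, 0.2,0.4,0,0,0,0, 0.06,0.3,0,0,0,0, 0,0.17,0,0,0,0, 0,0,0,0,0,0, 0,0,0,0,0,0]'
python3 - <<'E'
from h import *
a=grab('top','t6.png'); b=grab('wrist','w6.png')
for cam,f in(('top',a),('wrist',b)):
    finder.search_frame(cam,'rack')
c=np.hstack([b[:,:,::-1],cv2.resize(a[150:278,90:175],(255,384))[:,:,::-1]]); cv2.imwrite('pics/c6.png',c)
E
```

```text
time_s: 19.23
tcp_pos: [0.43, -0.1199, 0.1596]
tool_rot: [-0.001, 1.0, 0.01, -0.001]
ft_force: [0.0, 0.1, -2.5]
width: 0.587
grasp_force: 20.0
time_s: 20.23
tcp_pos: [0.4306, 0.1812, 0.1594]
tool_rot: [-0.0, 1.0, 0.01, -0.001]
ft_force: [0.0, -0.5, -1.3]
width: 0.586
grasp_force: 20.0
time_s: 21.1
tcp_pos: [0.487, 0.3457, 0.1598]
tool_rot: [-0.0, 1.0, 0.009, -0.001]
ft_force: [-0.2, -0.6, -2.4]
width: 0.585
grasp_force: 20.0
```

View pics/c6.png

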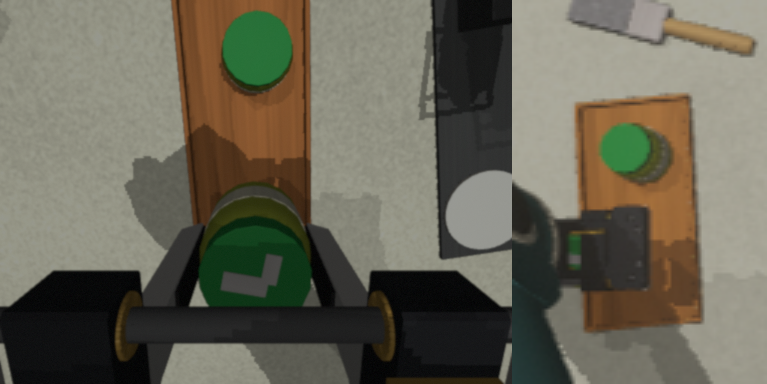

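The wrist view shows the jar over the tray's free half. The tray's rims are at about columns 192 and 311 at row 200, and the finished jar is at (257,50). Checking the centring.

```bash
python3 - <<'E'
from h import *
for u,v in((192,205),(311,205),(180,40),(310,40)): print(ray('wrist',u,v,.016).round(4))
E
```

```text
[0.4639 0.409  0.016 ]
[0.4661 0.2906 0.016 ]
[0.6155 0.4153 0.016 ]
[0.6176 0.3007 0.016 ]
```

```bash
python3 -m handwheel '[0,0.03,-0.2,0,0,0, 0,0,-0.4,0,0,0, 0,0,-0.3,0,0,0, 0,0,-0.2,0,0,0, 0,0,-0.08,0,0,0, 0,0,-0.03,0,0,0, 0,0,0,0,0,0]'
```

```text
time_s: 22.18
tcp_pos: [0.4873, 0.3502, 0.0395]
tool_rot: [-0.001, 1.0, 0.01, -0.0]
ft_force: [-0.2, 0.2, -2.2]
width: 0.587
grasp_force: 20.0
```

```bash
python3 -m handwheel '[0,0,-0.03,0,0,0, 0,0,0,0,0,0]';python3 -m handwheel '[0,0,-0.015,0,0,0, 0,0,0,0,0,0]'
```

```text
time_s: 22.42
tcp_pos: [0.4869, 0.35, 0.0359]
tool_rot: [-0.001, 1.0, 0.01, -0.001]
ft_force: [0.3, -0.4, -3.1]
width: 0.586
grasp_force: 20.0
time_s: 22.68
tcp_pos: [0.4871, 0.3501, 0.0349]
tool_rot: [-0.001, 1.0, 0.01, -0.0]
ft_force: [-2.5, -1.4, 8.1]
width: 0.585
grasp_force: 20.0
```

The force has reversed, so the jar is on the tray floor. Releasing and rising.

```bash
python3 -m handwheel '[0,0,0,0,0,0, 0,0,0,0,0,0, 0,0,0,0,0,0, 0,0,0,0,0,0, 0,0,0,0,0,0]' -1
python3 -m handwheel '[0,0,0.15,0,0,0, 0,0,0.4,0,0,0, 0,0,0.5,0,0,0, 0,0,0.5,0,0,0, 0,0,0.4,0,0,0, 0,0,0,0,0,0, 0,0,0,0,0,0]'
python3 - <<'E'
from h import *
a=grab('wrist','w7.png');b=grab('scene','s7.png')
cv2.imwrite('pics/c7.png',np.hstack([a[:,:,::-1][:,130:400],b[:,:,::-1][:,:]]))
for r in finder.search_frame('wrist','jar_green')[:3]: print(round(r['conf'],2),np.round(w('wrist',r['at']),3))
E
```

```text
time_s: 23.3
tcp_pos: [0.4869, 0.35, 0.0343]
tool_rot: [-0.0, 1.0, 0.01, -0.001]
ft_force: [0.0, 0.8, -0.1]
width: 0.997
grasp_force: 0.0
time_s: 24.18
tcp_pos: [0.4867, 0.3498, 0.2293]
tool_rot: [-0.0, 1.0, 0.01, -0.001]
ft_force: [0.1, -0.0, -0.0]
width: 1.0
grasp_force: 0.0
0.7 [0.492 0.349 0.079]
```

View pics/c7.png

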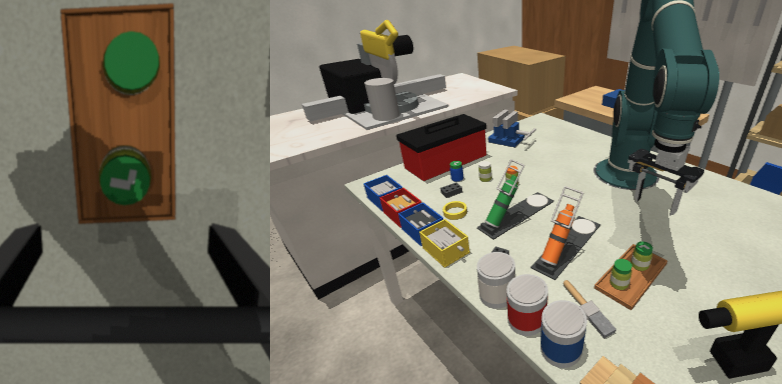

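The scuffed jar stands upright in the tray's free half, at (125,180) in the left panel, and everything else is where it was. Handing in.

```bash
python3 -c "
from rig import robot
print(robot.finish_job())"
```

```text
the job is handed in; nothing more can be done
None
```

I've handed the job in, with no verdict returned: the scuffed jar stood on the green pad, the green cap was pressed to its stop and sprang back, and the jar now stands upright and released in the tray's free half at about 24 s.

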